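Load the reagent feeder of the lab analyser

ROBOT

A 6-joint arm with a two-finger parallel gripper is mounted at the origin on the work surface. World frame = base frame: x ahead of the robot, y to its left, z up, the work surface at z = 0. Lengths are in m, angles in rad, forces in N, time in s.
With the tool pointing down it reaches from about 0.35 to 0.8 m from the base axis. Payload 7.3 kg.
Tool frame: the origin (TCP) lies at the very end of the fingers, on their centre line; the grasp point (between the pads) lies 19 mm behind it (r.pinch_z is the distance from the TCP to the grasp point, in m); z points along the fingers, y is the direction in which the jaws open and shut (so a half turn about z gives the same grasp; the last joint's range is limited). The gripper opens to 85 mm and grips with 20 to 120 N. Pads are 22 mm wide; open, the fingers measure 114 mm over their backs; the gripper's body (76 mm by 85 mm) begins 54 mm behind the grasp point. The pads swing forward as they close: fully open they stand 13 mm farther back than shut.
Start: joints at [1.196, 0.342, 1.524, -0, 1.275, -0.146], TCP at [0.119, 0.511, 0.231] pointing down, gripper open.
Joint ranges: [-2.53, 2.53], [-0.77, 2.02], [0.04, 2.7], [-1, 4.14], [0.28, 2.66], [-3.11, 3.11]. Speed limits (rad/s): [2.57, 2.57, 3.14, 3.14, 3.14, 3.14].

INTERFACE

Orientations are given as a 3x3 rotation matrix whose columns are the frame's x, y, z axes.
In Python, from rig import get_obs, cams, finish_job, r gives the robot as it stands.
- The arm moves only by the shell command python3 -m pendant 'ROWS' [OPENING]. ROWS is JSON, a list of rows, each a list of 6 numbers: the shift along the tool's x, y, z in mm, then the turn, a rotation vector about the tool's x, y, z in degrees. A call has 1 to 8 rows; each row is the pose to reach, as a shift and turn from the pose commanded when the call began, along the tool's axes at that moment; what a row does not reach only later rows make up. A row lasts 1/10 s, in which the tool goes at most 50 mm and 8.59 degrees, less where a joint would pass 70% of its speed; a pose out of reach is approached as far as the arm can. A call with a gripper value outside its range is refused whole. OPENING is the opening, from -1 (shut) to 1 (fully open), set as the call begins (- or left out, the last holds). The fingers move at their own pace and stop on an object; the grip force is fixed at half the most. Time passes only in rows, so rows that repeat a pose let the fingers close. It gives the time, the measured TCP pose, the force and the opening at its end, in the units of the state.
- get_obs(): the state, without advancing time (a new reading comes with each control period).
- cams.capture(name): name is "scene" or "top"; returns a dict with "pixels" (400x640x3 uint8, red, green, blue), "z_map" (400x640 float32, m along the optical axis (not along the pixel's ray), 0 where there is no reading), "fx", "fy", "cx", "cy" (pixels), "distortion" ([k1, k2, p1, p2, k3] as OpenCV has them; the pictures are not rectified), "R" (3x3) and "t" (3): a world point X has camera coordinates R X + t. Camera axes: x right, y down, z forward; pixel columns grow to the right and rows downward; lengths in m; the calibration is good to about 2 mm. A picture is of the moment at which its call begins.
- finish_job(): hands the job in, once; it reports no verdict.
The state is a dict: "time": time; "joint_positions": joint angles; "qd": joint speeds; "effort": joint torques, N m; "eef_pos": TCP position; "ee_rot": TCP orientation; "contact_force": force on the tool from outside, world axes, zero at the start; "torque": the same for the moment, N m; "opening": finger opening in m.
Only numpy, scipy, OpenCV 4.12 (cv2) and the standard library are available. Lean on these libraries where they do the work, as an engineer would, in place of code of your own. Each camera call takes 0.05 s, during which the arm holds its last target. There are 200 camera calls.

TASK

Load the analyser's feeder: turn the red cam lever to free the teal shutter, slide the shutter fully open, and put every reagent cartridge from the bench into the chute so that each lies flat, label side up, and slides down under the clear roof. Then slide the shutter fully shut and turn the cam lever all the way back to lock it; leave the bottle, the jar and the bowl alone.

Things in the scene. Friction and masses are not known exactly. Their poses are not given: they have to be found in the camera images.
- chute: Inclined aluminium channel, fixed. Origin: mid upper edge of its floor, 170 mm up. Own x runs down the slope (0.489 rad below level, away from the robot), y across (level), z square to the floor. Floor z=0 from x=0 to an end stop at 300 mm; smooth, cartridges slide down by themselves. Inside 68 mm wide, cream walls 4 mm thick, 32 mm tall. Open loading mouth x=1 to 116 mm, shutter above it.
- roof_edge (a point): Middle of the upper edge of the chute's fixed clear roof (3 mm thick, 32 mm above the floor), at chute x=121, y=0, z=32 mm; the roof covers the chute from there down to x=304 mm. Two thin level bars with tops at z=32 mm stick out from the +y wall to y=126 mm, at x=2 and x=116 mm, to carry the opened shutter.
- shutter (a joint): Teal plate (110 x 76 x 4 mm, underside 32 mm above the chute floor) over the loading mouth, slides level along the chute's y: 0 = shut (stop), 0.085 m = fully open, towards chute +y (stop). Stays where left; about 2 N of friction. While shut no cartridge can go in. The cam lever at 0 locks it.
- shutter_grip (a point): Inside the shutter's upright black grip fin, 12 mm below its top edge, mid. The fin is 14 mm thick along the chute's y, 36 mm long the other level way, and stands about 30 mm clear above the sloping plate. Moves with the shutter.
- cam_lever (a joint): Red cam lever on the +y side of the chute, turning about a vertical axis, anticlockwise seen from above as it grows: 0 = locked (arm points the level way down the slope, its cam nose blocks the shutter's round steel lug), 1.571 rad = free (arm points to the chute's +y). Stays where left; 0.2 N m of friction. Turn it back to locked once the shutter is fully shut.
- lever_pin (a point): Inside the upright round red pin (14 mm across) at the end of the lever's arm, 12 mm below the pin's top; the pin stands 32 mm above the arm. 65 mm from the turning axis. Moves with the lever.
- lever_pivot (a point): Point on the cam lever's vertical turning axis, at the height of lever_pin.
- saline: Bystander: clear bottle with a blue cap, 60 mm across, 150 mm tall; origin under its centre.
- pill_jar: Bystander: amber jar, 52 mm across, 75 mm tall; origin under its centre.
- steel_bowl: Bystander: steel bowl, 110 mm across, 45 mm tall; origin under its centre.
- cart1: Reagent cartridge, a smooth white plastic block 18 mm thick (its x), 60 mm long (its y), 42 mm high (its z), about 45 g; origin at the block's centre. Its +x face carries the blue label with three yellow dots and, along the bottom, a lip as long as the block, 8 mm tall, sticking out 8 mm; its -x back is plain. It starts standing, lip down, on the worktop (origin 21 mm up, z up), label facing anywhere. May be absent (3 or 4 are there).
- cart2: Reagent cartridge, a smooth white plastic block 18 mm thick (its x), 60 mm long (its y), 42 mm high (its z), about 45 g; origin at the block's centre. Its +x face carries the blue label with three yellow dots and, along the bottom, a lip as long as the block, 8 mm tall, sticking out 8 mm; its -x back is plain. It starts standing, lip down, on the worktop (origin 21 mm up, z up), label facing anywhere. May be absent (3 or 4 are there).
- cart3: Reagent cartridge, a smooth white plastic block 18 mm thick (its x), 60 mm long (its y), 42 mm high (its z), about 45 g; origin at the block's centre. Its +x face carries the blue label with three yellow dots and, along the bottom, a lip as long as the block, 8 mm tall, sticking out 8 mm; its -x back is plain. It starts standing, lip down, on the worktop (origin 21 mm up, z up), label facing anywhere. May be absent (3 or 4 are there).
- cart4: Reagent cartridge, a smooth white plastic block 18 mm thick (its x), 60 mm long (its y), 42 mm high (its z), about 45 g; origin at the block's centre. Its +x face carries the blue label with three yellow dots and, along the bottom, a lip as long as the block, 8 mm tall, sticking out 8 mm; its -x back is plain. It starts standing, lip down, on the worktop (origin 21 mm up, z up), label facing anywhere. May be absent (3 or 4 are there).
- cart5: Reagent cartridge, a smooth white plastic block 18 mm thick (its x), 60 mm long (its y), 42 mm high (its z), about 45 g; origin at the block's centre. Its +x face carries the blue label with three yellow dots and, along the bottom, a lip as long as the block, 8 mm tall, sticking out 8 mm; its -x back is plain. It starts standing, lip down, on the worktop (origin 21 mm up, z up), label facing anywhere. May be absent (3 or 4 are there).
Not all that is in view belongs to the job. What is shaped like the cart2 but green is not meant.

How it is judged:
On the way, in this order (a step that is already met when the one before it is completed fails the run):
1. the cam lever is turned free (value of joint cam_lever above 1.2 rad), for 0.2 s.
2. the shutter is slid open (value of joint shutter above 0.075 m), for 0.2 s.
3. every cartridge lies in the chute under the roof, label up (x of cart1 in the frame of chute between 0.125 and 0.3 m and y of cart1 in the frame of chute between -0.02 and 0.02 m and z of cart1 in the frame of chute between 0 and 0.015 m and angle between each of cart1, cart2, cart3, cart4, cart5's own x axis and vertical below 0.75 rad and x of cart2 in the frame of chute between 0.125 and 0.3 m and y of cart2 in the frame of chute between -0.02 and 0.02 m and z of cart2 in the frame of chute between 0 and 0.015 m and x of cart3 in the frame of chute between 0.125 and 0.3 m and y of cart3 in the frame of chute between -0.02 and 0.02 m and z of cart3 in the frame of chute between 0 and 0.015 m and x of cart4 in the frame of chute between 0.125 and 0.3 m and y of cart4 in the frame of chute between -0.02 and 0.02 m and z of cart4 in the frame of chute between 0 and 0.015 m and x of cart5 in the frame of chute between 0.125 and 0.3 m and y of cart5 in the frame of chute between -0.02 and 0.02 m and z of cart5 in the frame of chute between 0 and 0.015 m), for 0.3 s.
4. the shutter is slid shut (value of joint shutter below 0.005 m), for 0.2 s.
5. the cam lever is turned back to locked (value of joint cam_lever below 0.2 rad), for 0.2 s.
At the end, for the whole second after the job is handed in: Every cartridge lies flat in the chute (centre at most 15 mm off the floor) below the mouth (centre 125 to 300 mm down the slope), label up (label's normal within 0.75 rad of vertical, the slope itself being 0.489), at rest; shutter within 5 mm of shut; cam lever within 0.2 rad of locked (all of step 3 and linear speed of each of cart1, cart2, cart3, cart4, cart5 below 0.02 m/s and value of joint shutter below 0.005 m and value of joint cam_lever below 0.2 rad); the robot touches nothing.
It fails at once if the saline is moved by more than 30 mm (distance of saline from where it was at the start of the episode above 0.03 m).
It fails at once if the pill_jar is moved by more than 30 mm (distance of pill_jar from where it was at the start of the episode above 0.03 m).
It fails at once if the steel_bowl is moved by more than 30 mm (distance of steel_bowl from where it was at the start of the episode above 0.03 m).
Of cart1, cart2, cart3, cart4, cart5 only 3 to 4 are there at a start; the rules pass over those that are not, and their reading is None.
At some moment in a run one of cart1, cart2, cart3, cart4, cart5 may be knocked a few centimetres aside while the robot is not near it.
It also fails if it takes over 210 s, if anything falls off the work surface, if the arm or the gripper's body presses on something with over 40 N, if the wrist force passes 120 N, or if a joint passes its speed limit or range.

## Working session

There is one attempt and no reset: what is moved stays moved. The work goes in short steps, Python scripts to look and compute and a shell command to move; the robot and the scene stay as the last step left them, time stands still between calls to the robot, and variables do not carry over. Pictures are saved under pics/ and viewed, about 12 in all and at most 16, crops included, and the job is handed in when it is done.

```bash
ls; mkdir -p pics; python3 - <<'E'
from rig import get_obs,cams,r
import cv2,numpy as np
o=get_obs();print({k:np.round(v,3).tolist() for k,v in o.items()}, r.pinch_z)
for n in("scene","top"):
    c=cams.capture(n);cv2.imwrite(f"pics/{n}0.png",c["pixels"][:,:,::-1]);print(n,c["fx"],c["cx"],c["cy"],c["distortion"],np.round(c["R"],3).tolist(),np.round(c["t"],3),(c["z_map"]>0).mean())
E
```

```text
pics
{'time': 0.0, 'joint_positions': [1.196, 0.343, 1.525, -0.0, 1.275, -0.146], 'qd': [-0.001, 0.0, -0.001, 0.0, -0.001, -0.001], 'effort': [-0.002, -43.367, -24.601, -0.0, 0.008, 0.0], 'eef_pos': [0.119, 0.511, 0.231], 'ee_rot': [[-0.974, 0.227, -0.001], [0.227, 0.974, -0.002], [0.0, -0.002, -1.0]], 'contact_force': [0.848, 1.3, 0.714], 'torque': [0.031, 0.001, -0.016], 'opening': 0.085} 0.0187
scene 418.29392693008873 314.70629986382363 199.03936802574643 [-0.06311534  0.          0.          0.          0.        ] [[0.853, 0.521, -0.01], [0.283, -0.48, -0.83], [-0.438, 0.706, -0.557]] [-0.464 -0.024  1.386] 0.995921875
top 457.31180657848535 313.429449189234 204.0714146118838 [-0.11480219  0.          0.          0.          0.        ] [[0.003, -1.0, 0.024], [-0.995, -0.005, -0.102], [0.102, -0.024, -0.994]] [0.008 0.539 1.334] 0.99620703125
```

View pics/scene0.png

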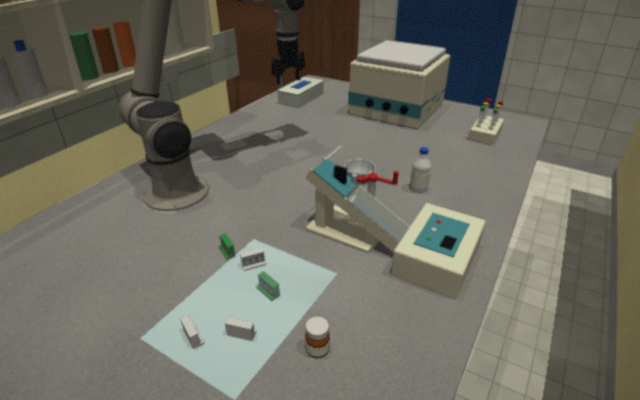

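View pics/top0.png

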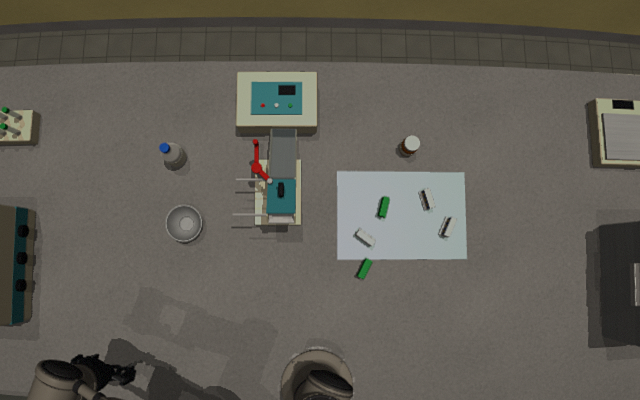

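The scene shows 3 white cartridges: top view pixels (365,238), (427,200) and (447,227). There are 2 green decoys at (384,207) and (365,268). The chute runs up-image at x≈283, with the red lever at (256,155), the teal shutter at (282,195) and the grip fin at (281,189).

```bash
cat > h.py <<'E'
import numpy as np,cv2
from rig import get_obs,cams,r
def cap(n,save=None):
    c=cams.capture(n);p=c["pixels"]
    if save: cv2.imwrite(save,p[:,:,::-1])
    K=np.array([[c["fx"],0,c["cx"]],[0,c["fy"],c["cy"]],[0,0,1.]])
    H,W=p.shape[:2];u,v=np.meshgrid(np.arange(W),np.arange(H))
    q=cv2.undistortPoints(np.stack([u,v],-1).reshape(-1,1,2).astype(float),K,np.array(c["distortion"])).reshape(H,W,2)
    d=np.concatenate([q,np.ones((H,W,1))],2)
    R=np.array(c["R"]);t=np.array(c["t"])
    X=(d*c["z_map"][...,None]-t)@R           # R^T (x-t)
    C=-R.T@t; D=d@R
    hsv=cv2.cvtColor(p,cv2.COLOR_RGB2HSV)
    return dict(p=p,X=X,C=C,D=D,hsv=hsv,R=R,t=t,K=K,dist=np.array(c["distortion"]))
def onplane(c,u,v,z):
    D=c["D"][int(round(v)),int(round(u))];return c["C"]+D*(z-c["C"][2])/D[2]
def crop(c,box,s,f):
    x0,y0,x1,y1=box;cv2.imwrite(f,cv2.resize(c["p"][y0:y1,x0:x1,::-1],None,fx=s,fy=s,interpolation=cv2.INTER_CUBIC))
def blobs(m,mn=6):
    n,l,s,ce=cv2.connectedComponentsWithStats(m.astype(np.uint8));return [(l==i) for i in range(1,n) if s[i,4]>=mn]
E
python3 - <<'E'
from h import *
np.set_printoptions(precision=4,suppress=True)
T=cap("top");S=cap("scene")
for nm,c in(("top",T),("scene",S)):
    h,s,v=[c["hsv"][...,i].astype(int) for i in range(3)];X=c["X"]
    red=((h<8)|(h>172))&(s>150)&(v>60)
    inb=(X[...,0]>.25)&(X[...,0]<.9)&(X[...,1]>-.5)&(X[...,1]<.4)
    teal=(h>85)&(h<100)&(s>110)&(v>50)&inb
    up=(X[...,2]>.02)&(X[...,2]<.06)&inb&(X[...,1]<-.07)
    for n,m in(("red",red&inb),("teal",teal),("up",up)):
        for b in blobs(m,15):
            P=X[b];ys,xs=np.nonzero(b);print(nm,n,b.sum(),"px",xs.mean().round(1),ys.mean().round(1),"mean",P.mean(0),"min",P.min(0),"max",P.max(0))
crop(T,(220,60,320,240),4,"pics/c1.png");crop(T,(330,165,470,285),5,"pics/c2.png")
crop(S,(290,140,420,260),5,"pics/c3.png");crop(S,(140,220,300,360),5,"pics/c4.png")
E
```

```text
top red 21 px 255.0 141.0 mean [0.6907 0.1706 0.1866] min [0.6823 0.1641 0.0032] max [0.7385 0.1842 0.2   ]
top red 211 px 257.9 164.7 mean [0.6308 0.1641 0.1641] min [0.5916 0.1362 0.1562] max [0.6829 0.1825 0.1708]
top teal 1366 px 275.2 98.2 mean [0.8429 0.1245 0.0907] min [0.3993 0.0428 0.0799] max [0.8964 0.1942 1.3818]
top teal 820 px 281.1 196.8 mean [0.5415 0.0995 0.1861] min [0.3993 0.0428 0.1429] max [0.5953 0.1374 1.3818]
top up 103 px 405.1 149.1 mean [ 0.7055 -0.2656  0.0409] min [ 0.6906 -0.2987  0.0203] max [ 0.739  -0.2516  0.0595]
top up 162 px 428.2 198.3 mean [ 0.5567 -0.3336  0.0381] min [ 0.5275 -0.3509  0.0212] max [ 0.5873 -0.3188  0.0482]
top up 139 px 383.7 206.3 mean [ 0.5317 -0.1981  0.0392] min [ 0.5024 -0.2146  0.0216] max [ 0.562  -0.1836  0.047 ]
top up 145 px 449.2 226.3 mean [ 0.4728 -0.3959  0.0378] min [ 0.4439 -0.4173  0.0205] max [ 0.5034 -0.3796  0.0473]
top up 133 px 365.3 237.6 mean [ 0.4389 -0.1422  0.0392] min [ 0.4172 -0.1706  0.0211] max [ 0.4613 -0.1151  0.0466]
top up 144 px 364.1 267.9 mean [ 0.3504 -0.1383  0.0388] min [ 0.3206 -0.1588 
[... 387 characters left out ...]
px 226.5 242.3 mean [ 0.3566 -0.1428  0.0368] min [ 0.3219 -0.1587  0.0208] max [ 0.3813 -0.1186  0.0449]
scene up 264 px 251.5 254.6 mean [ 0.4438 -0.1458  0.0354] min [ 0.4152 -0.1713  0.0202] max [ 0.4658 -0.1163  0.0453]
scene up 269 px 268.0 281.9 mean [ 0.5385 -0.2029  0.036 ] min [ 0.503  -0.215   0.0201] max [ 0.566  -0.1818  0.045 ]
scene up 285 px 189.6 328.8 mean [ 0.4805 -0.4015  0.0377] min [ 0.444  -0.419   0.0203] max [ 0.505  -0.3772  0.0443]
scene up 349 px 239.5 325.7 mean [ 0.5639 -0.3385  0.0355] min [ 0.5302 -0.3526  0.0203] max [ 0.5923 -0.3194  0.0434]
scene up 347 px 316.9 343.5 mean [ 0.7296 -0.2946  0.0397] min [ 0.6949 -0.3056  0.02  ] max [ 0.7466 -0.2622  0.0599]
```

View pics/c2.png

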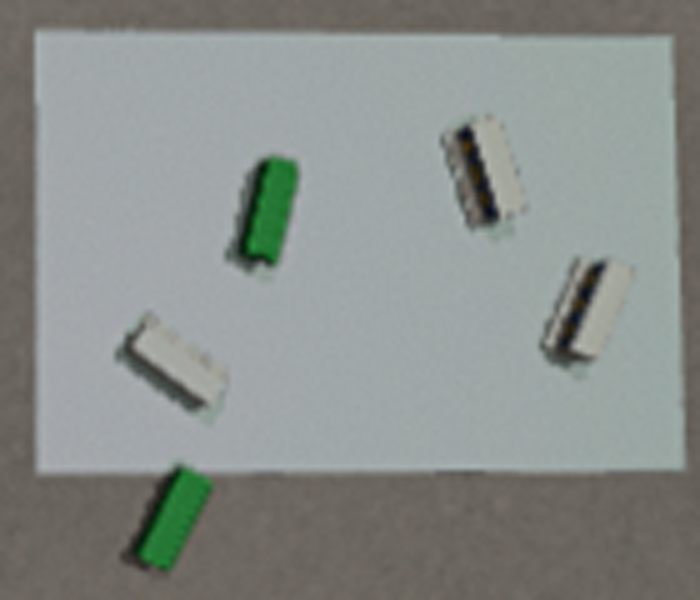

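View pics/c3.png

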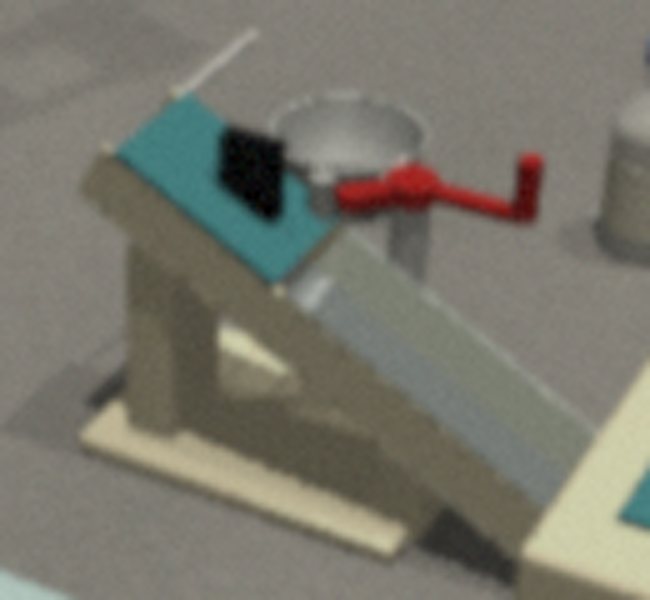

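Pic c2: all three whites are clear. Cartridges A (crop 485,170) and B (590,305) show their label towards image-left (+y). C (175,365) shows its plain back, so its label faces +x/−y, towards the scene camera. Pic c3: the shutter is shut, the black fin is at (250,170), and the lever arm points down the slope with its pin at (530,185).

```bash
cat > go.py <<'E'
# python3 go.py x y z [jawdeg tiltdeg tiltaxisdeg] -> shift/turn; tool down, jaw at jawdeg, then tilted about world horizontal axis
import sys,numpy as np
from scipy.spatial.transform import Rotation as Ro
from rig import get_obs
a=list(map(float,sys.argv[1:]));o=get_obs();R=np.array(o["ee_rot"]);p=np.array(o["eef_pos"])
print("shift mm",np.round(R.T@(np.array(a[:3])-p)*1000,1))
if len(a)>3:
    j=np.radians(a[3]);y=np.array([np.cos(j),np.sin(j),0]);z=np.array([0,0,-1.]);G=np.c_[np.cross(y,z),y,z]
    if len(a)>4:
        t=np.radians(a[5]);G=Ro.from_rotvec(np.radians(a[4])*np.array([np.cos(t),np.sin(t),0])).as_matrix()@G
    for g in (G,G@np.diag([-1,-1,1])):
        print("turn",np.round(np.degrees(Ro.from_matrix(R.T@g).as_rotvec()),1))
E
python3 -m pendant '[[-633,-205,0,0,0,-13],[-633,-205,0,0,0,-13],[-633,-205,0,0,0,-13],[-633,-205,0,0,0,-13],[-633,-205,0,0,0,-13],[-633,-205,0,0,0,-13],[-633,-205,0,0,0,-13],[-633,-205,0,0,0,-13]]' 0
python3 go.py .689 .168 .225 90
```

```text
time: 1.1
eef_pos: [0.4587, 0.3065, 0.2314]
ee_rot: [[-1.0, 0.002, 0.0], [0.002, 1.0, 0.0], [-0.0, 0.0, -1.0]]
contact_force: [0.3, 0.9, 0.8]
opening: 0.0428
shift mm [-230.6 -138.     6.4]
turn [ 0.   0.  -0.1]
turn [  0.   -0.  179.9]
```

```bash
python3 -m pendant '[[-231,-138,0,0,0,0],[-231,-138,0,0,0,0],[-231,-138,0,0,0,0],[-231,-138,0,0,0,0],[-231,-138,0,0,0,0],[-231,-138,0,0,0,0],[-231,-138,0,0,0,0],[-231,-138,6,0,0,0]]' 0
python3 - <<'E'
from h import *
T=cap("top");S=cap("scene")
crop(T,(200,80,320,230),4,"pics/d1.png");crop(S,(300,90,440,220),5,"pics/d2.png")
E
python3 go.py .689 .168 .174 90
```

```text
time: 1.9
eef_pos: [0.688, 0.1695, 0.2253]
ee_rot: [[-1.0, 0.002, 0.0], [0.002, 1.0, 0.001], [-0.0, 0.001, -1.0]]
contact_force: [-0.8, -0.9, -0.1]
opening: 0.0426
shift mm [-2.6 -2.4 50.3]
turn [ 0.  -0.1 -0. ]
turn [ -0.2  -0.  180. ]
```

View pics/d2.png

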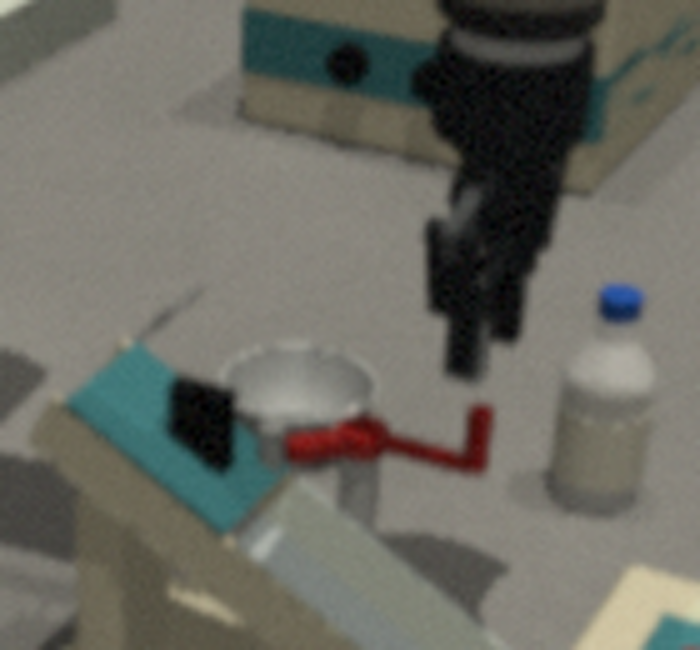

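The gripper (crop 475,290) is directly over the pin (480,410), open and clear. I'll descend and grip.

```bash
python3 -m pendant '[[-2,-2,25,0,0,0],[-2,-2,45,0,0,0],[-2,-2,50,0,0,0],[-2,-2,50,0,0,0]]' - && python3 -m pendant '[[0,0,0,0,0,0],[0,0,0,0,0,0],[0,0,0,0,0,0],[0,0,0,0,0,0],[0,0,0,0,0,0],[0,0,0,0,0,0]]' -1
```

```text
time: 2.4
eef_pos: [0.6889, 0.1683, 0.1751]
ee_rot: [[-1.0, 0.001, -0.001], [0.001, 1.0, -0.0], [0.001, -0.0, -1.0]]
contact_force: [-0.1, -0.7, 0.5]
opening: 0.0425
time: 3.0
eef_pos: [0.6905, 0.1698, 0.1774]
ee_rot: [[-1.0, 0.001, 0.004], [0.001, 1.0, 0.004], [-0.004, 0.004, -1.0]]
contact_force: [-0.2, 7.2, 1.9]
opening: 0.0116
```

```bash
python3 -m pendant '[[1,11,0,0,0,0],[4,22,0,0,0,0],[9,33,0,0,0,0],[15,41.5,0,0,0,0],[23,50,0,0,0,0],[32.5,56,0,0,0,0],[43,61,0,0,0,0],[54,64,0,0,0,0]]' - && python3 -m pendant '[[6,1,0,0,0,0],[12,1,0,0,0,0],[13,1,0,0,0,0],[13,1,0,0,0,0]]' -
python3 - <<'E'
from h import *
S=cap("scene");crop(S,(300,90,440,220),5,"pics/e2.png")
E
```

```text
time: 3.8
eef_pos: [0.6365, 0.2329, 0.1772]
ee_rot: [[-1.0, 0.002, 0.004], [0.002, 1.0, 0.002], [-0.004, 0.002, -1.0]]
contact_force: [0.0, 4.1, 6.6]
opening: 0.0115
time: 4.2
eef_pos: [0.6232, 0.2346, 0.1773]
ee_rot: [[-1.0, 0.001, 0.003], [0.001, 1.0, 0.003], [-0.003, 0.003, -1.0]]
contact_force: [8.3, 6.1, 4.8]
opening: 0.0114
```

View pics/e2.png

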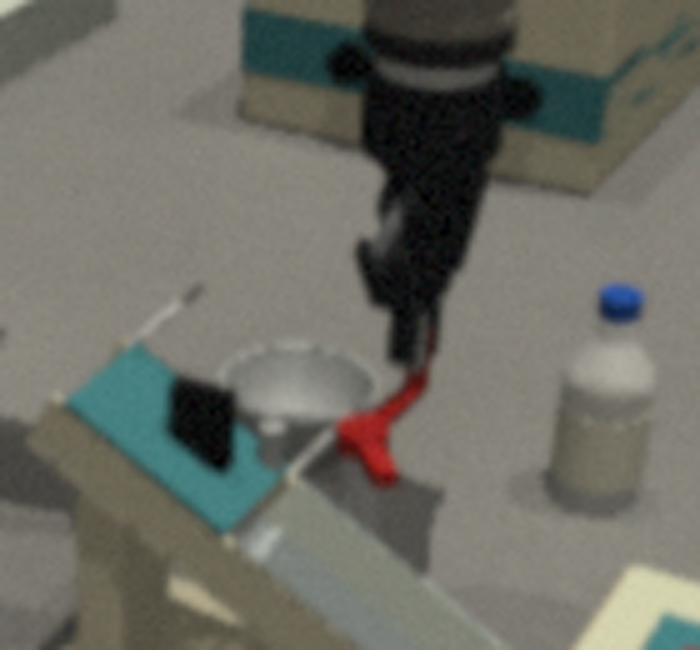

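The red arm now points towards +y at crop (410,390), so the lever is about 90° round and free. I'll release it and move to the fin.

```bash
python3 -m pendant '[[0,0,0,0,0,0],[0,0,0,0,0,0],[0,0,0,0,0,0],[0,0,-30,0,0,0],[0,0,-65,0,0,0],[0,0,-65,0,0,0]]' 0 && python3 go.py .558 .1 .24 90
```

```text
time: 4.85
eef_pos: [0.625, 0.2328, 0.2457]
ee_rot: [[-1.0, 0.002, 0.009], [0.002, 1.0, 0.002], [-0.009, 0.002, -1.0]]
contact_force: [0.2, -0.3, 0.5]
opening: 0.0425
shift mm [  66.7 -132.9    4.9]
turn [ 0.1  0.5 -0.1]
turn [  0.8  -0.2 179.9]
```

```bash
python3 -m pendant '[[67,-133,0,0,0,0],[67,-133,0,0,0,0],[67,-133,0,0,0,0],[67,-133,0,0,0,0],[67,-133,30,0,0,0],[67,-133,55,0,0,0],[67,-133,63,0,0,0],[67,-133,63,0,0,0]]' 0 && python3 -m pendant '[[0,0,0,0,0,0],[0,0,0,0,0,0],[0,0,0,0,0,0],[0,0,0,0,0,0],[0,0,0,0,0,0],[0,0,0,0,0,0]]' -1
```

```text
time: 5.65
eef_pos: [0.5553, 0.0999, 0.1761]
ee_rot: [[-1.0, 0.002, -0.003], [0.002, 1.0, -0.0], [0.003, -0.0, -1.0]]
contact_force: [-1.0, 0.2, 0.2]
opening: 0.0427
time: 6.25
eef_pos: [0.5566, 0.1012, 0.1788]
ee_rot: [[-1.0, 0.001, 0.003], [0.001, 1.0, 0.002], [-0.003, 0.002, -1.0]]
contact_force: [0.6, 6.0, 0.4]
opening: 0.013
```

```bash
python3 -m pendant '[[0,12,0,0,0,0],[0,24,0,0,0,0],[0,36,0,0,0,0],[0,48,0,0,0,0],[0,60,0,0,0,0],[0,72,0,0,0,0],[0,82,0,0,0,0],[0,85,0,0,0,0]]' - && python3 -m pendant '[[0,0,0,0,0,0],[0,0,0,0,0,0]]' - && python3 -m pendant '[[0,0,0,0,0,0],[0,0,0,0,0,0],[0,0,-30,0,0,0],[0,0,-70,0,0,0],[0,0,-80,0,0,0]]' 0
python3 - <<'E'
from h import *
np.set_printoptions(precision=4,suppress=True)
S=cap("scene");crop(S,(300,90,440,220),5,"pics/f2.png");T=cap("top")
for c in (S,T):
    h,s,v=[c["hsv"][...,i].astype(int) for i in range(3)];X=c["X"]
    P=X[(h>85)&(h<100)&(s>110)&(v>40)&(X[...,0]>.45)&(X[...,0]<.65)&(X[...,2]>.13)&(X[...,2]<.21)]
    print(len(P),cv2.minAreaRect((P[:,:2]*1000).astype(np.float32)))
E
```

```text
time: 7.05
eef_pos: [0.5563, 0.1864, 0.1787]
ee_rot: [[-1.0, 0.0, 0.002], [0.0, 1.0, 0.0], [-0.002, 0.0, -1.0]]
contact_force: [-1.5, -5.4, 7.3]
opening: 0.0127
time: 7.25
eef_pos: [0.5563, 0.1863, 0.1787]
ee_rot: [[-1.0, 0.001, 0.002], [0.001, 1.0, 0.001], [-0.002, 0.001, -1.0]]
contact_force: [0.2, 0.9, 6.6]
opening: 0.0131
time: 7.75
eef_pos: [0.5574, 0.1854, 0.2616]
ee_rot: [[-1.0, 0.002, 0.007], [0.002, 1.0, 0.002], [-0.007, 0.002, -1.0]]
contact_force: [0.6, 0.5, 0.7]
opening: 0.0425
394 ((548.6954956054688, 184.04638671875), (70.78607940673828, 89.62767791748047), 87.32154846191406)
302 ((522.9371948242188, 196.30670166015625), (47.500099182128906, 49.67529296875), 0.2650597393512726)
```

View pics/f2.png

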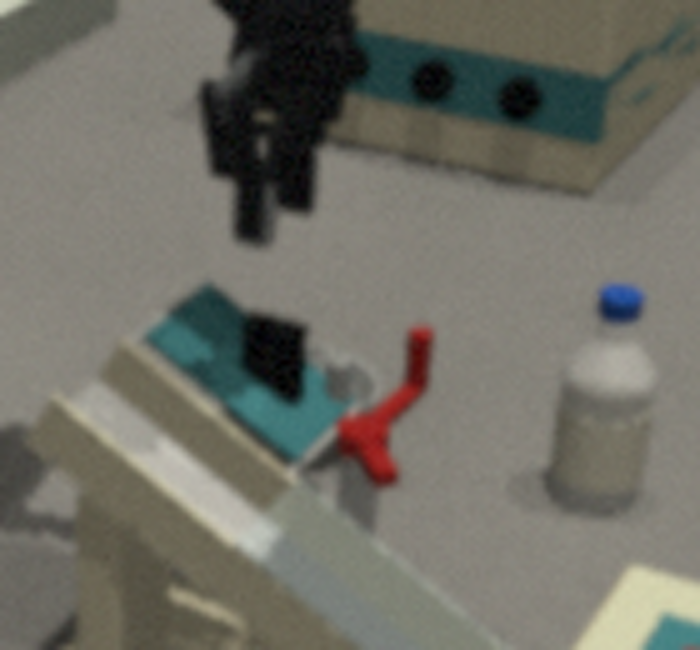

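Pic f2: the shutter is fully open (plate centre y=0.184, a shift of 85 mm). The mouth is clear. Next I'll work out the grasp and place orientations, including whether the wrist can reach them.

```bash
cat > plan.py <<'E'
import numpy as np
from scipy.spatial.transform import Rotation as Ro
from rig import get_obs
np.set_printoptions(precision=3,suppress=True)
yaw=0.005;sl=.489
Rc=Ro.from_euler('zy',[yaw,sl]).as_matrix();Oc=np.array([.4795,.0995,.170])   # chute
def grasp(label,alpha):   # label azimuth deg -> tool matrix at bench (jaw=+y_cart)
    l=np.radians(label);x=np.array([np.cos(l),np.sin(l),0]);z=np.array([0,0,1.]);y=np.cross(z,x)
    return tool(x,y,z,alpha)
def tool(x,y,z,alpha):
    a=np.radians(alpha);tz=-z*np.cos(a)-x*np.sin(a);return np.c_[np.cross(y,tz),y,tz]
def place(alpha,beta):    # beta: cart left rolled short of flat, about chute x
    x,y,z=Rc[:,2],-Rc[:,0],-Rc[:,1]
    G=tool(x,y,z,alpha);return Ro.from_rotvec(np.radians(beta)*Rc[:,0]).as_matrix()@G
def wrist(G,p,d=.24,pitch=1.83):
    w=p-d*G[:,2];q1=np.arctan2(w[1],w[0])
    M=(Ro.from_euler('z',q1)*Ro.from_euler('y',pitch)).as_matrix().T@G
    q5=np.arccos(M[2,2]);q4=np.arctan2(M[1,2],M[0,2]);q6=np.arctan2(M[2,1],-M[2,0])-np.pi/2
    return np.array([q1,q4,q5,(q6+np.pi)%(2*np.pi)-np.pi])
carts=dict(A=(.558,-.336,107.5),B=(.4735,-.398,67.3),C=(.4395,-.1428,-34.5))
if __name__=="__main__":
    o=get_obs();q=o["joint_positions"];print(np.array(q),wrist(np.array(o["ee_rot"]),np.array(o["eef_pos"]),pitch=q[1]+q[2]))
    for al in(35,45):
        for k,(x,y,l) in carts.items(): print(k,al,wrist(grasp(l,al),np.array([x,y,.01])),grasp(l,al)[:,2])
        for be in(0,20): print("place",al,be,wrist(place(al,be),np.array([.53,.1,.15])),place(al,be)[:,2])
E
python3 plan.py
```

```text
[ 0.19   0.436  1.302  0.     1.399 -1.379] [ 0.321 -0.     1.399 -1.248]
A 35 [-0.377 -0.567  0.977  2.702] [ 0.172 -0.547 -0.819]
B 35 [-0.475 -0.632  1.314 -3.054] [-0.221 -0.529 -0.819]
C 35 [-0.38   0.134  1.908 -1.343] [-0.473  0.325 -0.819]
place 35 0 [-0.161  0.914  1.832 -3.048] [-0.273  0.819 -0.504]
place 35 20 [-0.231  1.246  1.849 -2.985] [-0.126  0.966 -0.226]
A 45 [-0.331 -0.779  0.943  2.86 ] [ 0.213 -0.674 -0.707]
B 45 [-0.421 -0.806  1.371 -2.973] [-0.273 -0.652 -0.707]
C 45 [-0.391  0.17   2.08  -1.337] [-0.583  0.401 -0.707]
place 45 0 [-0.114  0.754  1.813 -3.061] [-0.335  0.707 -0.623]
place 45 20 [-0.2    1.078  1.845 -3.022] [-0.203  0.906 -0.371]
```

```bash
sed -i 's|q1=np.arctan2(w\[1\],w\[0\])|q1=np.arctan2(w[1],w[0])-np.arcsin(.076/np.hypot(w[0],w[1]))|; s|radians(beta)\*Rc|radians(-beta)*Rc|; s|return np.c_\[np.cross(y,tz),y,tz\]|return np.c_[np.cross(-y,tz),-y,tz]|' plan.py; python3 plan.py
cat > to.py <<'E'
# python3 to.py g CART alpha height_of_pinch back_mm | p alpha beta cx cz back  -> shift/turn, pinch-point target (pads ~PZ behind TCP)
import sys
from plan import *
a=sys.argv[1:];o=get_obs();R=np.array(o["ee_rot"]);p=np.array(o["eef_pos"]);pz=.019
if a[0]=="g":
    x,y,l=carts[a[1]];al,h,b=map(float,a[2:5]);G=grasp(l,al)
    c=np.array([x,y,h/1e3])
else:
    al,be,cx,cz,b=map(float,a[1:6]);G=place(al,be);c=Oc+Rc@np.array([cx,float(a[6]) if len(a)>6 else 0,cz])/1e3
t=c+(pz-b/1e3)*G[:,2]
print("target",t,"wrist q1,q4,q5,q6",wrist(G,t),"now",np.array(o["joint_positions"]))
print("SHIFT",np.round(R.T@(t-p)*1000,1),"TURN",np.round(np.degrees(Ro.from_matrix(R.T@G).as_rotvec()),1))
E
python3 to.py g C 40 25 130
```

```text
[ 0.19   0.436  1.302  0.     1.399 -1.379] [ 0.191  0.     1.399 -1.378]
A 35 [-0.514 -0.519  0.908 -0.58 ] [ 0.172 -0.547 -0.819]
B 35 [-0.604 -0.635  1.241 -0.017] [-0.221 -0.529 -0.819]
C 35 [-0.508  0.057  1.92   1.668] [-0.473  0.325 -0.819]
place 35 0 [-0.287  0.856  1.926  0.012] [-0.273  0.819 -0.504]
place 35 20 [-0.182  0.541  1.859 -0.022] [-0.387  0.574 -0.722]
A 45 [-0.473 -0.736  0.848 -0.41 ] [ 0.213 -0.674 -0.707]
B 45 [-0.55  -0.817  1.281  0.08 ] [-0.273 -0.652 -0.707]
C 45 [-0.513  0.073  2.094  1.671] [-0.583  0.401 -0.707]
place 45 0 [-0.238  0.696  1.893 -0.013] [-0.335  0.707 -0.623]
place 45 20 [-0.123  0.389  1.829 -0.017] [-0.428  0.423 -0.799]
target [ 0.498 -0.183  0.11 ] wrist q1,q4,q5,q6 [-0.52   0.058  2.007  1.658] now [ 0.19   0.436  1.302  0.     1.399 -1.379]
SHIFT [  58.2 -368.6  148.5] TURN [ -50.5  -15.4 -137.9]
```

```bash
python3 to.py g A 42 26 150
```

```text
target [ 0.532 -0.252  0.123] wrist q1,q4,q5,q6 [-0.357 -0.711  0.942 -0.341] now [ 0.19   0.436  1.302  0.     1.399 -1.379]
SHIFT [  24.7 -437.7  135.2] TURN [ 26.6 -36.   68.9]
```

```bash
python3 -m pendant '[[5,-40,-20,0,0,0],[10,-90,-20,0,0,0],[15,-140,-20,3,-4,8],[20,-190,-20,6,-8,16],[25,-240,-10,9,-12,23],[25,-290,0,12,-16,31],[25,-340,0,15,-20,38],[25,-390,0,17,-23,44]]' 0.8 && python3 to.py g A 42 26 150
```

```text
time: 8.65
eef_pos: [0.5288, -0.2036, 0.2552]
ee_rot: [[-0.658, 0.714, 0.238], [0.607, 0.69, -0.395], [-0.446, -0.115, -0.888]]
contact_force: [-0.2, -0.9, -0.6]
opening: 0.0772
target [ 0.532 -0.252  0.123] wrist q1,q4,q5,q6 [-0.357 -0.711  0.942 -0.341] now [-0.34   0.236  1.708 -0.397  0.857 -0.925]
SHIFT [ 27.3 -16.5 136.9] TURN [  9.6 -13.5  25.6]
```

```bash
python3 -m pendant '[[27,-16,20,3,-4,8],[27,-16,50,6,-8,16],[27,-16,90,9,-12,23],[27,-16,137,9.6,-13.5,25.6],[27,-16,137,9.6,-13.5,25.6],[27,-16,137,9.6,-13.5,25.6]]' 0.8 && python3 to.py g A 42 26 0
python3 - <<'E'
from h import *
S=cap("scene");crop(S,(150,200,310,360),4,"pics/g1.png")
E
```

```text
time: 9.25
eef_pos: [0.5425, -0.2478, 0.1366]
ee_rot: [[-0.237, 0.956, 0.173], [0.739, 0.293, -0.607], [-0.631, -0.016, -0.776]]
contact_force: [-0.7, -0.2, -0.2]
opening: 0.0768
target [ 0.562 -0.348  0.012] wrist q1,q4,q5,q6 [-0.502 -0.661  0.853 -0.479] now [-0.273  0.487  1.824 -0.994  0.696  0.172]
SHIFT [ -0.1  -8.9 161. ] TURN [-1.  -2.9  0.2]
```

View pics/g1.png

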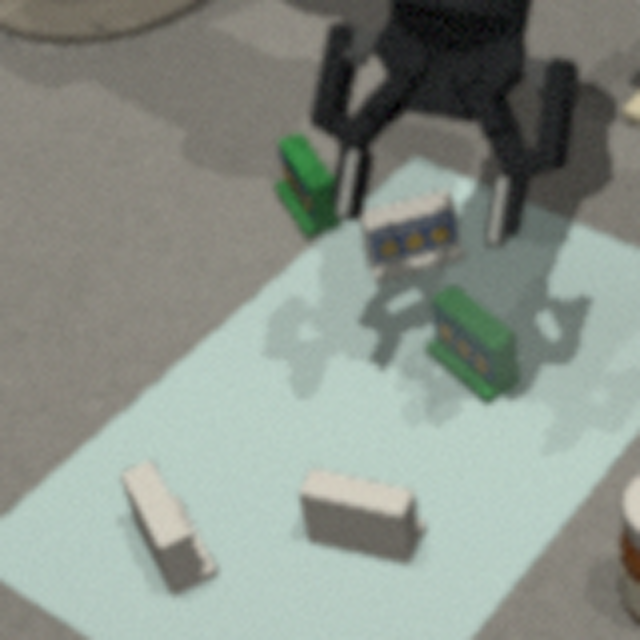

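Pic g1: the gripper, tilted with its jaws open at crop (350,190)/(510,210), still hovers far from A (360,510) and is clear. Joint 4 reads −0.99, right at its limit, so I'll fit the arm geometry quickly and pick a safe tilt.

```bash
cat >> plan.py <<'E'
E
python3 - <<'E'
import numpy as np
from scipy.optimize import least_squares
D=[([1.196,.3425,1.5245],[.119,.511,.231],[0,-.001,-1]),([.19,.436,1.302],[.5574,.1854,.2616],[0,0,-1]),
([-.34,.236,1.708],[.5288,-.2036,.2552],[.238,-.395,-.888]),([-.273,.487,1.824],[.5425,-.2478,.1366],[.173,-.607,-.776])]
def res(v):
    a,L1,L2,h,d,e=v;out=[]
    for q,p,tz in D:
        w=np.array(p)-d*np.array(tz);c,s=np.cos(q[0]),np.sin(q[0])
        r=c*w[0]+s*w[1];l=-s*w[0]+c*w[1]
        out+=[r-(a+L1*np.sin(q[1])+L2*np.sin(q[1]+q[2])),w[2]-(h+L1*np.cos(q[1])+L2*np.cos(q[1]+q[2])),l-e]
    return out
s=least_squares(res,[0,.4,.35,.2,.24,.076]);print(s.x.round(4),np.abs(s.fun).max())
E
```

```text
[0.0066 0.4628 0.3735 0.2073 0.3002 0.0737] 0.01199703892107018
```

```bash
python3 - <<'E'
s=open('plan.py').read()
i=s.index("def wrist");j=s.index("carts=")
s=s[:i]+'''def wrist(G,p,d=.30,pitch=None):
    w=p-d*G[:,2];rho=np.hypot(w[0],w[1]);q1=np.arctan2(w[1],w[0])-np.arcsin(.0745/rho)
    r=np.sqrt(rho**2-.0745**2)-.007;z=w[2]-.207;L1,L2=.463,.3735
    c=np.clip((r*r+z*z-L1*L1-L2*L2)/(2*L1*L2),-1,1);q3=np.arccos(c);q2=np.arctan2(r,z)-np.arctan2(L2*np.sin(q3),L1+L2*c)
    M=(Ro.from_euler('z',q1)*Ro.from_euler('y',q2+q3)).as_matrix().T@G
    q5=np.arccos(M[2,2]);q4=np.arctan2(M[1,2],M[0,2]);q6=np.arctan2(M[2,1],-M[2,0])-np.pi/2
    return np.array([q1,q2,q3,q4,q5,(q6+np.pi)%(2*np.pi)-np.pi])
'''+s[j:]
i=s.index("    o=get_obs();q=");j=s.index("    for al in(35")
s=s[:i]+"    o=get_obs();print(np.array(o['joint_positions']),wrist(np.array(o['ee_rot']),np.array(o['eef_pos'])))\n"+s[j:].replace("(35,45)","(25,32,40)").replace("(0,20)","(0,20,35)")
open('plan.py','w').write(s)
E
python3 plan.py
```

```text
[-0.274  0.482  1.825 -0.995  0.696  0.164] [-0.285  0.458  1.849 -0.997  0.69   0.157]
A 25 [-0.525  0.706  1.701 -0.65   0.491 -0.289] [ 0.127 -0.403 -0.906]
B 25 [-0.619  0.752  1.6   -0.62   0.789  0.221] [-0.163 -0.39  -0.906]
C 25 [-0.504  0.74   1.628  0.045  1.209  1.644] [-0.348  0.239 -0.906]
place 25 0 [-0.405  0.818  1.532  0.863  1.697 -0.419] [-0.203  0.906 -0.371]
place 25 20 [-0.293  0.757  1.4    0.622  1.664 -0.258] [-0.335  0.707 -0.623]
place 25 35 [-0.191  0.737  1.309  0.428  1.663 -0.148] [-0.409  0.5   -0.763]
A 32 [-0.485  0.707  1.773 -1.029  0.45   0.11 ] [ 0.159 -0.505 -0.848]
B 32 [-0.566  0.776  1.614 -0.794  0.822  0.407] [-0.204 -0.489 -0.848]
C 32 [-0.509  0.815  1.527  0.051  1.357  1.639] [-0.437  0.3   -0.848]
place 32 0 [-0.369  0.792  1.485  0.781  1.681 -0.361] [-0.253  0.848 -0.466]
place 32 20 [-0.247  0.745  1.356  0.533  1.661 -0.205] [-0.373  0.616 -0.694]
place 32 35 [-0.139  0.735  1.27   0.335  1.669 -0.101] [-0.434  0.391 -0.812]
A 40 [-0.438  0.726  1.841 -1.463  0.496  0.572] [ 0.193 -0.613 -0.766]
B 40 [-0.508  0.815  1.622 -0.967  0.889  0.594] [-0.248 -0.593 -0.766]
C 40 [-0.514  0.904  1.413  0.057  1.521  1.636] [-0.53   0.364 -0.766]
place 40 0 [-0.323  0.769  1.432  0.684  1.668 -0.297] [-0.305  0.766 -0.566]
place 40 20 [-0.191  0.737  1.309  0.428  1.663 -0.148] [-0.409  0.5   -0.763]
place 40 35 [-0.078  0.737  1.23   0.226  1.679 -0.051] [-0.455  0.259 -0.852]
```

```bash
python3 to.py g A 25 25 70
```

```text
target [ 0.552 -0.315  0.071] wrist q1,q4,q5,q6 [-0.498  0.591  1.707 -0.554  0.592 -0.379] now [-0.274  0.482  1.825 -0.995  0.696  0.164]
SHIFT [ -8.3 -10.5  95.3] TURN [-0.9 14.3  0.5]
```

```bash
python3 -m pendant '[[-8,-10,30,0,7,0],[-8,-10,60,-1,14,0],[-8,-10,95,-1,14,0],[-8,-10,95,-1,14,0],[-8,-10,95,-1,14,0]]' 0.9 && python3 to.py g A 25 25 0
```

```text
time: 9.8
eef_pos: [0.5522, -0.3165, 0.0759]
ee_rot: [[-0.276, 0.952, 0.134], [0.859, 0.307, -0.41], [-0.432, 0.002, -0.902]]
contact_force: [0.1, -0.7, 0.3]
opening: 0.081
target [ 0.56  -0.344  0.008] wrist q1,q4,q5,q6 [-0.535  0.718  1.685 -0.642  0.491 -0.306] now [-0.494  0.592  1.695 -0.56   0.595 -0.378]
SHIFT [ 3.8 -0.7 73.7] TURN [0.3 0.6 0.3]
```

```bash
python3 -m pendant '[[4,-1,30,0,0,0],[4,-1,60,0,0,0],[4,-1,74,0,0,0],[4,-1,74,0,0,0]]' - && python3 -m pendant '[[0,0,0,0,0,0],[0,0,0,0,0,0],[0,0,0,0,0,0],[0,0,0,0,0,0],[0,0,0,0,0,0]]' -1 && python3 to.py p 25 25 56 30 150 -4
```

```text
time: 10.2
eef_pos: [0.5609, -0.3423, 0.0067]
ee_rot: [[-0.276, 0.952, 0.134], [0.859, 0.307, -0.409], [-0.431, 0.003, -0.902]]
contact_force: [0.0, 1.5, 0.1]
opening: 0.0816
time: 10.7
eef_pos: [0.5624, -0.3431, 0.0092]
ee_rot: [[-0.273, 0.952, 0.138], [0.859, 0.306, -0.411], [-0.434, 0.006, -0.901]]
contact_force: [-0.0, 3.4, 6.0]
opening: 0.0592
target [0.591 0.012 0.259] wrist q1,q4,q5,q6 [-0.357  0.833  0.892  0.563  2.042 -0.085] now [-0.528  0.721  1.679 -0.66   0.484 -0.286]
SHIFT [ 188.7  136.9 -366.6] TURN [27.4 68.1 21.9]
```

```bash
python3 -m pendant '[[-20,0,-45,0,0,0],[-44,1,-90,0,0,0],[-56,10,-135,3,8,3],[-30,30,-175,6,15,5],[10,50,-210,9,23,7],[50,70,-250,12,31,10],[90,90,-290,15,38,12],[130,110,-325,18,46,15]]' - && python3 to.py p 25 25 56 30 150 -4
```

```text
time: 11.5
eef_pos: [0.5841, -0.1132, 0.2322]
ee_rot: [[0.026, 0.964, -0.263], [0.963, 0.047, 0.267], [0.27, -0.261, -0.927]]
contact_force: [-0.2, 0.2, -1.4]
opening: 0.0588
target [0.591 0.012 0.259] wrist q1,q4,q5,q6 [-0.357  0.833  0.892  0.563  2.042 -0.085] now [-0.397  0.684  1.009  0.149  1.803 -0.399]
SHIFT [127.4   5.2   7.1] TURN [10.4 24.7  8.2]
```

```bash
python3 -m pendant '[[30,1,-10,3,8,2],[60,2,-5,7,16,5],[95,4,0,10.4,24.7,8.2],[127,5,7,10.4,24.7,8.2],[127,5,7,10.4,24.7,8.2],[127,5,7,10.4,24.7,8.2]]' - && python3 to.py p 25 25 56 30 40 -4;  python3 to.py p 25 25 56 27 0 -4
```

```text
time: 12.1
eef_pos: [0.5897, 0.0096, 0.256]
ee_rot: [[0.297, 0.883, -0.364], [0.769, 0.004, 0.639], [0.566, -0.469, -0.678]]
contact_force: [0.1, 0.5, 0.4]
opening: 0.0592
target [0.551 0.082 0.184] wrist q1,q4,q5,q6 [-0.278  0.758  1.245  0.557  1.766 -0.173] now [-0.369  0.789  0.955  0.545  2.032 -0.11 ]
SHIFT [  3.8  -0.5 109.2] TURN [ 0.   0.3 -0. ]
target [0.535 0.108 0.155] wrist q1,q4,q5,q6 [-0.246  0.75   1.351  0.568  1.669 -0.201] now [-0.369  0.789  0.955  0.545  2.032 -0.11 ]
SHIFT [  2.1  -0.6 151.5] TURN [ 0.   0.3 -0. ]
```

```bash
python3 -m pendant '[[3,0,40,0,0,0],[3,0,80,0,0,0],[3,0,110,0,0,0],[3,0,125,0,0,0],[3,0,135,0,0,0],[3,0,140,0,0,0],[3,0,140,0,0,0]]' - 
python3 - <<'E'
from h import *
S=cap("scene");crop(S,(290,120,420,240),5,"pics/h1.png")
E
```

```text
time: 12.8
eef_pos: [0.5402, 0.1007, 0.1629]
ee_rot: [[0.298, 0.883, -0.362], [0.769, 0.003, 0.64], [0.566, -0.469, -0.678]]
contact_force: [0.3, -0.0, -1.3]
opening: 0.0584
```

View pics/h1.png

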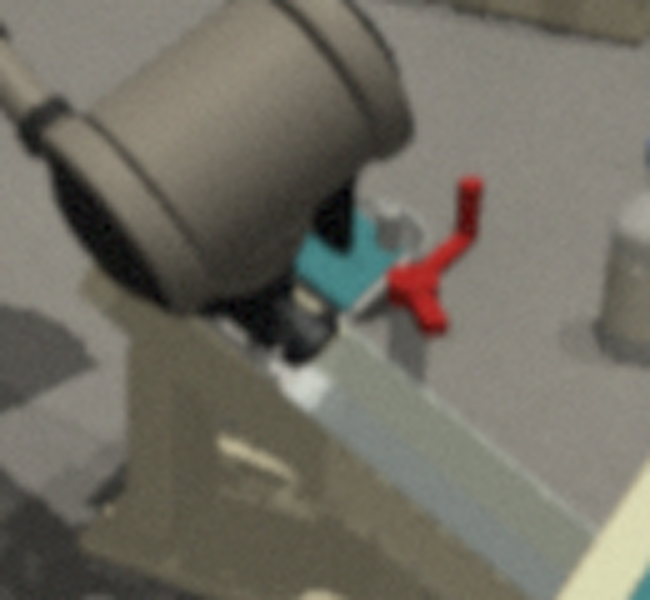

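Pic h1: the wrist hides the mouth. The finger at crop (300,340) is inside, just above the roof edge, and no force is felt. I'll go 8 mm deeper, release and back off.

```bash
python3 -m pendant '[[0,0,5,0,0,0],[0,0,9,0,0,0],[0,0,9,0,0,0]]' - && python3 -m pendant '[[0,0,0,0,0,0],[0,0,0,0,0,0],[0,0,0,0,0,0],[0,0,0,0,0,0],[0,0,0,0,0,0]]' 0.62 && python3 -m pendant '[[0,0,-20,0,0,0],[0,0,-60,0,0,0],[0,0,-110,0,0,0],[0,0,-150,0,0,0],[0,0,-150,0,0,0]]' - 
python3 - <<'E'
from h import *
S=cap("scene");crop(S,(290,120,420,240),4,"pics/h2.png");T=cap("top");crop(T,(240,110,320,230),5,"pics/h3.png")
E
```

```text
time: 13.15
eef_pos: [0.5365, 0.107, 0.1562]
ee_rot: [[0.299, 0.882, -0.363], [0.769, 0.003, 0.64], [0.566, -0.47, -0.677]]
contact_force: [-0.6, 1.2, -0.9]
opening: 0.0592
time: 13.65
eef_pos: [0.5368, 0.1068, 0.1566]
ee_rot: [[0.298, 0.883, -0.363], [0.769, 0.003, 0.64], [0.566, -0.47, -0.678]]
contact_force: [0.5, 0.0, -1.7]
opening: 0.0689
time: 14.15
eef_pos: [0.5933, 0.0075, 0.2611]
ee_rot: [[0.296, 0.886, -0.356], [0.769, -0.001, 0.639], [0.566, -0.463, -0.682]]
contact_force: [-0.1, 0.8, -0.3]
opening: 0.0693
```

View pics/h2.png

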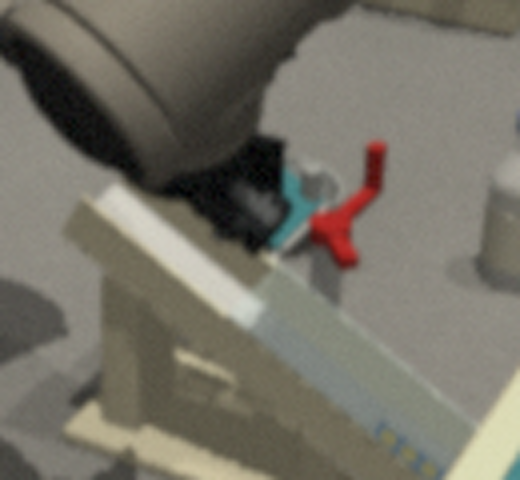

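A slid right down: its label dots show under the roof at crop (410,445). I'll re-measure B and C numerically in case one was knocked.

```bash
cat > meas.py <<'E'
from h import *
for nm in("top","scene"):
    c=cap(nm);X=c["X"];h,s,v=[c["hsv"][...,i].astype(int) for i in range(3)]
    m=(X[...,2]>.036)&(X[...,2]<.05)&(X[...,0]>.25)&(X[...,0]<.8)&(X[...,1]>-.6)&(X[...,1]<.03)
    for b in blobs(m,40):
        P=X[b];(cx,cy),(w,hh),a=cv2.minAreaRect((P[:,:2]*1000).astype(np.float32))
        if hh>w:a+=90
        g=np.median(s[b]);print(nm,b.sum(),"c",round(cx),round(cy),"size",round(w),round(hh),"long",round(a,1),"sat",g)
E
python3 meas.py; sed -i 's/if a\[0\]/if 0: pass\nif a[0]/' to.py; python3 to.py g B 30 25 150
```

```text
top 53 c 711 -265 size 49 24 long 25.4 sat 177.0
top 112 c 474 -397 size 19 59 long 155.8 sat 15.0
scene 100 c 352 -138 size 16 60 long 152.6 sat 145.0
scene 147 c 442 -144 size 60 24 long 54.2 sat 18.0
scene 62 c 782 3 size 7 35 long 178.9 sat 53.0
scene 172 c 535 -199 size 21 62 long 167.2 sat 92.0
scene 216 c 474 -397 size 19 63 long 155.0 sat 22.0
scene 156 c 724 -288 size 51 33 long 25.5 sat 174.5
target [ 0.499 -0.338  0.138] wrist q1,q4,q5,q6 [-0.47   0.595  1.517 -0.603  1.073  0.233] now [-0.367  0.79   0.951  0.549  2.035 -0.103]
SHIFT [-362.9  -26.3 -110. ] TURN [-31.2 -61.9  21.1]
```

```bash
sed -i 's/B=(.4735,-.398,67.3)/B=(.474,-.397,65.8)/' plan.py; python3 -m pendant '[[-45,-3,-30,0,0,0],[-90,-6,-60,-4,-8,3],[-135,-10,-80,-8,-15,5],[-180,-13,-90,-12,-23,8],[-225,-16,-95,-15,-31,10],[-270,-20,-100,-19,-38,13],[-310,-23,-105,-23,-46,16],[-350,-25,-108,-27,-54,18]]' 0.9; python3 to.py g B 30 25 70
```

```text
time: 15.15
eef_pos: [0.5032, -0.3275, 0.1445]
ee_rot: [[0.31, 0.926, -0.216], [0.89, -0.362, -0.276], [-0.334, -0.106, -0.936]]
contact_force: [-0.1, -0.8, -0.7]
opening: 0.081
target [ 0.484 -0.374  0.069] wrist q1,q4,q5,q6 [-0.535  0.688  1.567 -0.663  0.939  0.302] now [-0.523  0.608  1.393 -0.379  1.218 -0.022]
SHIFT [-21.8   7.4  87.4] TURN [ -4.4 -10.2   5.1]
```

```bash
python3 -m pendant '[[-12,4,30,-3,-7,3],[-22,7,60,-4.4,-10,5],[-22,7,87,-4.4,-10,5],[-22,7,87,-4.4,-10,5],[-22,7,87,-4.4,-10,5]]' 0.9 && python3 to.py g B 30 25 0
```

```text
time: 15.65
eef_pos: [0.4844, -0.3722, 0.0697]
ee_rot: [[0.354, 0.912, -0.206], [0.795, -0.409, -0.448], [-0.493, -0.005, -0.87]]
contact_force: [0.4, -0.1, -0.1]
opening: 0.0811
target [ 0.47  -0.406  0.009] wrist q1,q4,q5,q6 [-0.594  0.777  1.597 -0.74   0.82   0.36 ] now [-0.528  0.688  1.549 -0.644  0.957  0.286]
SHIFT [-1.6  1.  71.1] TURN [-0.3 -0.5  0.2]
```

```bash
python3 -m pendant '[[-2,1,30,0,0,0],[-2,1,60,0,0,0],[-2,1,71,0,0,0],[-2,1,71,0,0,0]]' - && python3 -m pendant '[[0,0,0,0,0,0],[0,0,0,0,0,0],[0,0,0,0,0,0],[0,0,0,0,0,0],[0,0,0,0,0,0]]' -1 && python3 to.py p 30 20 56 30 150 -4
```

```text
time: 16.05
eef_pos: [0.4699, -0.407, 0.009]
ee_rot: [[0.355, 0.912, -0.206], [0.794, -0.411, -0.448], [-0.493, -0.005, -0.87]]
contact_force: [-0.2, -0.3, 1.0]
opening: 0.0808
time: 16.55
eef_pos: [0.4716, -0.4069, 0.011]
ee_rot: [[0.356, 0.912, -0.203], [0.793, -0.409, -0.451], [-0.494, -0.0, -0.869]]
contact_force: [2.1, 3.7, 7.5]
opening: 0.0588
target [0.591 0.012 0.259] wrist q1,q4,q5,q6 [-0.357  0.833  0.892  0.563  2.042 -0.085] now [-0.589  0.778  1.573 -0.715  0.837  0.335]
SHIFT [ 252.   -62.8 -427.9] TURN [ 31.2  61.3 -22.4]
```

```bash
python3 -m pendant '[[-22,0,-40,0,0,0],[-46,0,-82,0,0,0],[-50,-5,-125,3,7,-2],[-28,-12,-165,7,14,-5],[5,-20,-200,11,21,-8],[40,-25,-235,14,28,-10],[78,-30,-270,18,35,-13],[112,-35,-305,21,42,-16]]' - && python3 to.py p 30 20 56 30 150 -4
```

```text
time: 17.35
eef_pos: [0.5411, -0.1658, 0.2207]
ee_rot: [[0.284, 0.907, -0.31], [0.924, -0.172, 0.342], [0.257, -0.383, -0.887]]
contact_force: [-0.0, 0.5, -1.0]
opening: 0.0593
target [0.591 0.012 0.259] wrist q1,q4,q5,q6 [-0.357  0.833  0.892  0.563  2.042 -0.085] now [-0.515  0.696  1.052  0.152  1.85  -0.263]
SHIFT [187.6  -0.2  11.8] TURN [ 9.6 19.2 -6.3]
```

```bash
python3 -m pendant '[[45,0,-15,3,7,-2],[90,0,-15,7,14,-4],[130,0,0,9.6,19,-6],[170,0,8,9.6,19,-6],[188,0,12,9.6,19,-6],[188,0,12,9.6,19,-6],[188,0,12,9.6,19,-6]]' - && python3 to.py p 30 20 56 27 0 -4
```

```text
time: 18.05
eef_pos: [0.5902, 0.0101, 0.2563]
ee_rot: [[0.303, 0.881, -0.363], [0.771, -0.003, 0.637], [0.56, -0.472, -0.68]]
contact_force: [0.5, 0.2, 0.1]
opening: 0.0591
target [0.535 0.108 0.155] wrist q1,q4,q5,q6 [-0.246  0.75   1.351  0.568  1.669 -0.201] now [-0.368  0.788  0.954  0.544  2.03  -0.101]
SHIFT [  1.8  -1.2 151.6] TURN [ 0.1  0.5 -0.4]
```

Same insertion as for A: go 149 mm in, release, retreat and measure.

```bash
python3 -m pendant '[[3,0,40,0,0,0],[3,0,80,0,0,0],[3,0,110,0,0,0],[3,0,125,0,0,0],[3,0,140,0,0,0],[3,-1,149,0,0,0],[3,-1,149,0,0,0]]' - && python3 -m pendant '[[0,0,0,0,0,0],[0,0,0,0,0,0],[0,0,0,0,0,0],[0,0,0,0,0,0],[0,0,0,0,0,0]]' 0.62 && python3 -m pendant '[[0,0,-20,0,0,0],[0,0,-60,0,0,0],[0,0,-110,0,0,0],[0,0,-150,0,0,0],[0,0,-150,0,0,0]]' - 
python3 - <<'E'
from h import *
S=cap("scene");crop(S,(290,120,440,270),4,"pics/i2.png")
E
python3 meas.py|grep scene; python3 to.py g C 40 26 130
```

```text
time: 18.75
eef_pos: [0.5358, 0.1071, 0.1565]
ee_rot: [[0.305, 0.88, -0.363], [0.77, -0.003, 0.638], [0.56, -0.474, -0.679]]
contact_force: [0.6, -0.4, -0.9]
opening: 0.0587
time: 19.25
eef_pos: [0.5365, 0.1074, 0.1568]
ee_rot: [[0.304, 0.881, -0.362], [0.77, -0.003, 0.638], [0.561, -0.473, -0.679]]
contact_force: [0.6, 0.1, -0.6]
opening: 0.0692
time: 19.75
eef_pos: [0.5929, 0.0085, 0.2616]
ee_rot: [[0.302, 0.884, -0.356], [0.771, -0.007, 0.637], [0.561, -0.467, -0.684]]
contact_force: [1.0, 0.5, 0.3]
opening: 0.0694
scene 103 c 353 -140 size 17 62 long 152.9 sat 145.0
scene 155 c 441 -143 size 60 22 long 52.4 sat 18.0
scene 62 c 782 4 size 7 36 long 176.7 sat 53.5
scene 171 c 534 -199 size 20 62 long 164.0 sat 93.0
scene 164 c 725 -288 size 50 32 long 28.1 sat 172.5
target [ 0.498 -0.183  0.111] wrist q1,q4,q5,q6 [-0.522  0.912  1.07   0.053  1.855  1.647] now [-0.365  0.787  0.953  0.548  2.033 -0.095]
SHIFT [-260.8  -10.8    8.1] TURN [-15.5 -17.2 119.6]
```

View pics/i2.png

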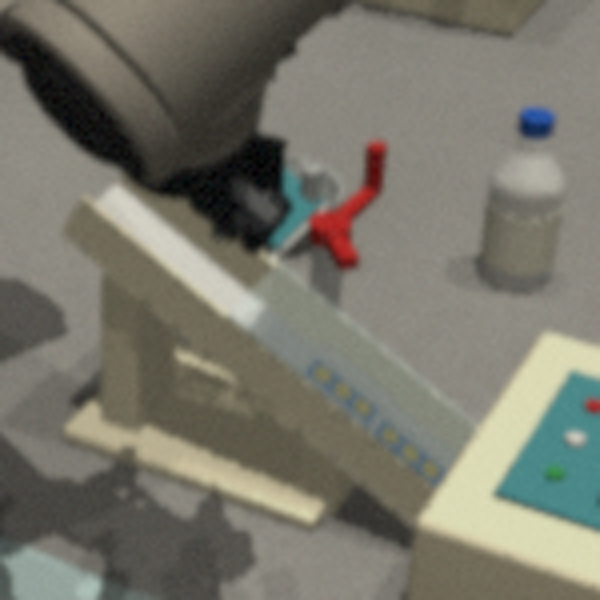

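B is down too: two label blocks show end to end at crop (340,395) and (410,455). Next is C. A green decoy stands on its label side, so I'll use a 30° tilt, which clears it.

```bash
python3 to.py g C 30 26 150; python3 -m pendant '[[-40,-2,-40,0,0,0],[-80,-4,-60,-1,-1,8],[-120,-6,-60,-2,-2,16],[-160,-8,-50,-3,-3,24],[-200,-9,-40,-4,-5,32],[-230,-10,-30,-5,-6,40],[-250,-10,-20,-6,-7,48],[-260,-10,-20,-7,-8,56]]' 0.9; python3 to.py g C 30 26 150
```

```text
target [ 0.493 -0.18   0.139] wrist q1,q4,q5,q6 [-0.517  0.753  1.219  0.043  1.692  1.65 ] now [-0.365  0.787  0.953  0.548  2.033 -0.095]
SHIFT [-243.8  -28.5   -7.3] TURN [-25.8 -11.2 117.3]
time: 20.7
eef_pos: [0.5077, -0.1998, 0.1283]
ee_rot: [[0.878, 0.292, -0.379], [0.459, -0.736, 0.497], [-0.134, -0.61, -0.781]]
contact_force: [-0.3, 0.2, 0.0]
opening: 0.0811
target [ 0.493 -0.18   0.139] wrist q1,q4,q5,q6 [-0.517  0.753  1.219  0.043  1.692  1.65 ] now [-0.622  0.852  1.097  0.191  1.841  0.502]
SHIFT [ -4.9 -25.6   6.5] TURN [-14.    0.3  62.2]
```

```bash
python3 -m pendant '[[-2,-8,-10,-2,0,8],[-4,-16,-8,-4,0,16],[-5,-25,-5,-6,0,24],[-5,-25,0,-8,0,32],[-5,-25,5,-10,0,40],[-5,-25,6,-12,0,48],[-5,-25,6,-14,0,56],[-5,-25,6,-14,0,62]]' 0.9; python3 to.py g C 30 26 60
```

```text
time: 21.5
eef_pos: [0.4953, -0.1796, 0.1416]
ee_rot: [[0.718, -0.56, -0.413], [-0.485, -0.829, 0.28], [-0.499, -0.001, -0.867]]
contact_force: [-0.7, -0.5, -0.4]
opening: 0.0809
target [ 0.456 -0.154  0.062] wrist q1,q4,q5,q6 [-0.51   0.753  1.459  0.046  1.451  1.645] now [-0.517  0.737  1.215  0.04   1.711  1.643]
SHIFT [-0.2  1.  92.5] TURN [ 0.2 -0.1  0.4]
```

```bash
sed -i 's/C=(.4395,-.1428,-34.5)/C=(.4400,-.1428,-35)/' plan.py; python3 -m pendant '[[0,1,40,0,0,0],[0,1,80,0,0,0],[0,1,92,0,0,0],[0,1,92,0,0,0]]' - && python3 to.py g C 30 26 0; python3 meas.py
```

```text
time: 21.9
eef_pos: [0.4552, -0.1544, 0.0604]
ee_rot: [[0.719, -0.558, -0.416], [-0.48, -0.83, 0.284], [-0.503, -0.004, -0.864]]
contact_force: [-0.1, -0.7, 0.1]
opening: 0.0809
target [ 0.432 -0.137  0.01 ] wrist q1,q4,q5,q6 [-0.507  0.78   1.587  0.054  1.296  1.646] now [-0.515  0.758  1.435  0.043  1.474  1.631]
SHIFT [ 0.9 -1.1 58.3] TURN [0.3 0.2 1.1]
scene 41 c 340 -133 size 16 35 long 146.0 sat 142.0
scene 150 c 441 -143 size 60 24 long 52.2 sat 18.0
scene 59 c 781 4 size 7 36 long 175.0 sat 54.0
scene 169 c 534 -198 size 21 62 long 166.4 sat 65.0
scene 166 c 724 -287 size 50 33 long 26.3 sat 173.0
```

```bash
python3 -m pendant '[[1,-1,25,0,0,0],[1,-1,45,0,0,0],[1,-1,58,0,0,0],[1,-1,58,0,0,0]]' - && python3 -m pendant '[[0,0,0,0,0,0],[0,0,0,0,0,0],[0,0,0,0,0,0],[0,0,0,0,0,0],[0,0,0,0,0,0]]' -1 && python3 to.py p 30 20 56 30 150 -4
```

```text
time: 22.4
eef_pos: [0.4348, -0.1397, 0.0112]
ee_rot: [[0.72, -0.559, -0.411], [-0.483, -0.829, 0.282], [-0.498, -0.005, -0.867]]
contact_force: [-0.0, -0.7, 0.4]
opening: 0.081
time: 22.9
eef_pos: [0.4367, -0.1411, 0.0127]
ee_rot: [[0.722, -0.559, -0.407], [-0.484, -0.829, 0.28], [-0.494, -0.005, -0.87]]
contact_force: [1.7, -0.3, 6.8]
opening: 0.0586
target [0.591 0.012 0.259] wrist q1,q4,q5,q6 [-0.357  0.833  0.892  0.563  2.042 -0.085] now [-0.511  0.79   1.536  0.046  1.331  1.629]
SHIFT [ -84.2 -213.8 -233.7] TURN [  26.4   11.4 -117.1]
```

```bash
python3 -m pendant '[[-20,0,-36,0,0,0],[-42,0,-76,0,0,0],[-55,15,-115,2,1,-8],[-52,35,-145,4,2,-16],[-50,49,-160,6,3,-25],[-50,49,-165,8,3,-33],[-50,49,-165,9,4,-41],[-50,49,-165,11,5,-49]]' - && python3 to.py p 30 20 56 30 150 -4
```

```text
time: 23.7
eef_pos: [0.4398, -0.2035, 0.1801]
ee_rot: [[0.948, 0.139, -0.286], [0.259, -0.858, 0.444], [-0.184, -0.495, -0.849]]
contact_force: [-0.6, 0.4, -1.3]
opening: 0.0587
target [0.591 0.012 0.259] wrist q1,q4,q5,q6 [-0.357  0.833  0.892  0.563  2.042 -0.085] now [-0.696  0.619  1.347  0.16   1.71   0.637]
SHIFT [ 184.3 -202.4  -14.3] TURN [ 15.5   6.5 -67.8]
```

```bash
python3 -m pendant '[[20,-25,-10,2,1,-8],[40,-50,-20,4,2,-16],[65,-75,-20,6,2,-25],[90,-100,-20,8,3,-33],[115,-125,-20,9,4,-41],[140,-150,-20,11,5,-49],[160,-175,-20,13,5,-57],[184,-202,-14,15,6,-64]]' - && python3 to.py p 30 20 56 30 150 -4
```

```text
time: 24.5
eef_pos: [0.592, 0.0117, 0.2576]
ee_rot: [[0.355, 0.864, -0.357], [0.767, -0.051, 0.639], [0.534, -0.501, -0.681]]
contact_force: [0.2, 0.6, 0.3]
opening: 0.0586
target [0.591 0.012 0.259] wrist q1,q4,q5,q6 [-0.357  0.833  0.892  0.563  2.042 -0.085] now [-0.367  0.786  0.952  0.549  2.027 -0.038]
SHIFT [-0.1 -1.8 -0.2] TURN [ 0.5  0.3 -3.8]
```

```bash
python3 -m pendant '[[0,-1,0,0.5,0,-3.8],[0,-1,0,0.5,0,-3.8]]' - && python3 to.py p 30 20 56 27 0 -4
```

```text
time: 24.7
eef_pos: [0.5905, 0.012, 0.2567]
ee_rot: [[0.301, 0.881, -0.366], [0.77, 0.003, 0.639], [0.563, -0.474, -0.677]]
contact_force: [-0.1, -0.6, -1.6]
opening: 0.0589
target [0.535 0.108 0.155] wrist q1,q4,q5,q6 [-0.246  0.75   1.351  0.568  1.669 -0.201] now [-0.366  0.791  0.95   0.547  2.035 -0.101]
SHIFT [ -0.3  -0.5 150.7] TURN [-0.1  0.3 -0.3]
```

```bash
python3 -m pendant '[[1,0,40,0,0,0],[1,0,80,0,0,0],[1,0,110,0,0,0],[1,0,125,0,0,0],[1,0,140,0,0,0],[1,0,148,0,0,0],[1,0,148,0,0,0]]' - && python3 -m pendant '[[0,0,0,0,0,0],[0,0,0,0,0,0],[0,0,0,0,0,0],[0,0,0,0,0,0],[0,0,0,0,0,0]]' 0.62 && python3 -m pendant '[[0,0,-20,0,0,0],[0,0,-60,0,0,0],[0,0,-110,0,0,0],[0,0,-150,0,0,0],[0,0,-150,0,0,0]]' - 
python3 - <<'E'
from h import *
S=cap("scene");crop(S,(290,120,440,270),4,"pics/j2.png")
E
```

```text
time: 25.4
eef_pos: [0.5361, 0.1065, 0.1572]
ee_rot: [[0.304, 0.88, -0.366], [0.769, 0.0, 0.639], [0.563, -0.475, -0.676]]
contact_force: [0.3, -0.2, -0.4]
opening: 0.0589
time: 25.9
eef_pos: [0.5368, 0.1064, 0.1574]
ee_rot: [[0.302, 0.881, -0.365], [0.769, 0.001, 0.64], [0.563, -0.474, -0.677]]
contact_force: [0.8, 0.5, -0.0]
opening: 0.0693
time: 26.4
eef_pos: [0.5935, 0.0072, 0.2618]
ee_rot: [[0.301, 0.884, -0.358], [0.77, -0.003, 0.639], [0.563, -0.467, -0.681]]
contact_force: [0.5, 0.3, 1.1]
opening: 0.0691
```

View pics/j2.png

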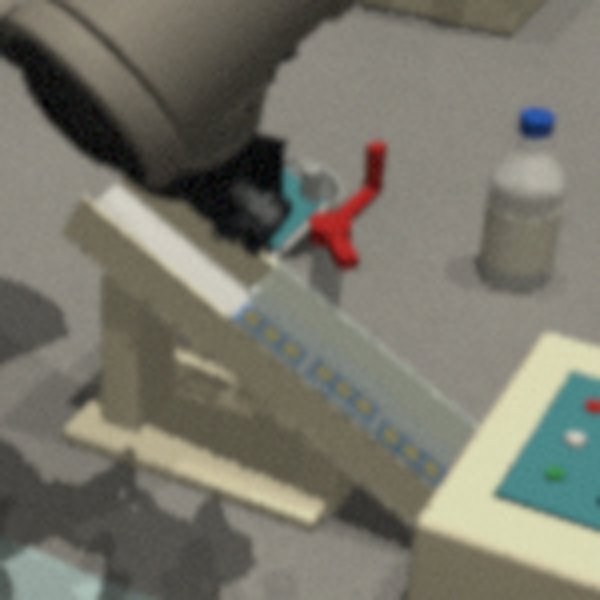

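Pic j2: all three labels show in line under the roof, with the topmost starting at crop (245,310), right at the roof edge as expected for centres near 150, 210 and 270 mm. Now to close the shutter.

```bash
python3 go.py .558 .10 .32 90
```

```text
shift mm [ 93.5 -58.8  29.7]
turn [  9.6 -52.7 -94. ]
turn [-50.2  -9.2  74.7]
```

```bash
python3 -m pendant '[[20,-16,-25,0,0,0],[45,-37,-50,-4,0,6],[50,-40,-45,-8,-1,12],[55,-40,-45,-12,-2,18],[60,-45,-40,-16,-3,25],[65,-45,-30,-20,-4,31],[70,-50,-20,-24,-4,37],[75,-50,-10,-28,-5,43]]' - && python3 go.py .558 .185 .27 90
```

```text
time: 27.25
eef_pos: [0.5721, 0.0629, 0.3305]
ee_rot: [[0.852, 0.522, -0.051], [0.501, -0.78, 0.374], [0.156, -0.344, -0.926]]
contact_force: [-0.4, -0.2, -0.1]
opening: 0.0695
shift mm [ 39.8 -81.8 102.5]
turn [   4.3  -29.4 -145.5]
turn [-22.3  -3.2  31.7]
```

```bash
python3 -m pendant '[[10,-20,0,-4,0,6],[20,-40,10,-8,-1,12],[30,-60,30,-13,-2,19],[40,-82,60,-18,-3,25],[40,-82,90,-22,-3,31.7],[40,-82,102,-22,-3,31.7],[40,-82,102,-22,-3,31.7]]' 0 && python3 go.py .557 .186 .179 90
python3 - <<'E'
from h import *
T=cap("top","pics/k1.png")
E
```

```text
time: 27.95
eef_pos: [0.5575, 0.1852, 0.269]
ee_rot: [[1.0, 0.008, -0.001], [0.008, -1.0, 0.007], [-0.001, -0.007, -1.0]]
contact_force: [0.2, -0.1, 0.6]
opening: 0.0426
shift mm [-0.4 -0.1 90. ]
turn [-1.000e-01 -7.000e-01 -1.795e+02]
turn [-0.4  0.1  0.5]
```

View pics/k1.png

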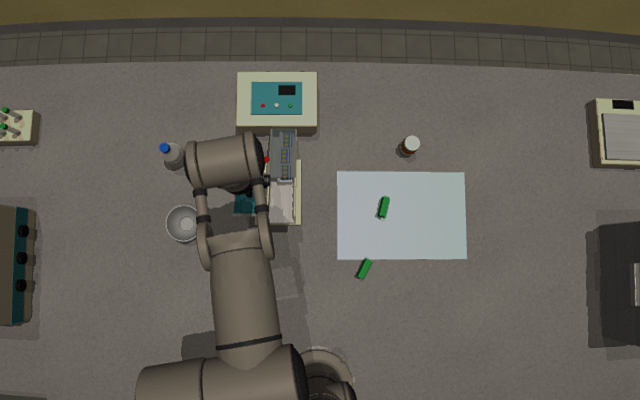

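Pic k1: only the green decoys remain on the bench, the labels show under the roof at (286,155), and no fourth cartridge is visible. I'll grip the fin and close.

```bash
python3 -m pendant '[[0,0,40,0,0,0],[0,0,75,0,0,0],[0,0,89,0,0,0],[0,0,89,0,0,0]]' - && python3 -m pendant '[[0,0,0,0,0,0],[0,0,0,0,0,0],[0,0,0,0,0,0],[0,0,0,0,0,0],[0,0,0,0,0,0]]' -1 && python3 -m pendant '[[0,12,0,0,0,0],[0,24,0,0,0,0],[0,36,0,0,0,0],[0,48,0,0,0,0],[0,60,0,0,0,0],[0,72,0,0,0,0],[0,82,0,0,0,0],[0,86,0,0,0,0]]' - && python3 -m pendant '[[0,0,0,0,0,0],[0,0,0,0,0,0]]' -
```

```text
time: 28.4
eef_pos: [0.5595, 0.1829, 0.1815]
ee_rot: [[1.0, 0.001, 0.002], [0.001, -1.0, 0.007], [0.002, -0.007, -1.0]]
contact_force: [-0.2, -0.4, -0.2]
opening: 0.0424
time: 28.9
eef_pos: [0.5612, 0.1845, 0.185]
ee_rot: [[1.0, 0.003, 0.009], [0.003, -1.0, 0.007], [0.009, -0.007, -1.0]]
contact_force: [0.7, -2.4, 6.1]
opening: 0.0131
time: 29.7
eef_pos: [0.5616, 0.101, 0.185]
ee_rot: [[1.0, 0.002, 0.011], [0.002, -1.0, 0.013], [0.011, -0.013, -1.0]]
contact_force: [1.2, 20.7, 9.4]
opening: 0.0129
time: 29.9
eef_pos: [0.5616, 0.1013, 0.185]
ee_rot: [[1.0, 0.003, 0.011], [0.003, -1.0, 0.012], [0.011, -0.012, -1.0]]
contact_force: [-0.1, 10.4, 9.4]
opening: 0.0129
```

```bash
python3 -m pendant '[[0,0,0,0,0,0],[0,0,0,0,0,0],[0,0,0,0,0,0],[0,0,-30,0,0,0],[0,0,-65,0,0,0],[0,0,-65,0,0,0]]' 0 && python3 go.py .624 .233 .247 90
python3 - <<'E'
from h import *
np.set_printoptions(precision=4,suppress=True)
for n in("scene","top"):
    c=cap(n);h,s,v=[c["hsv"][...,i].astype(int) for i in range(3)];X=c["X"]
    P=X[(h>85)&(h<100)&(s>110)&(v>40)&(X[...,0]>.45)&(X[...,0]<.65)&(X[...,2]>.13)&(X[...,2]<.21)]
    print("plate",len(P),cv2.minAreaRect((P[:,:2]*1000).astype(np.float32)))
    red=((h<8)|(h>172))&(s>150)&(v>60)
    Q=X[red&(X[...,2]>.182)&(X[...,2]<.22)&(X[...,0]>.55)&(X[...,0]<.75)];print("pin",len(Q),Q.mean(0) if len(Q) else 0)
E
```

```text
time: 30.5
eef_pos: [0.5619, 0.0982, 0.2519]
ee_rot: [[1.0, 0.002, 0.013], [0.002, -1.0, 0.008], [0.013, -0.008, -1.0]]
contact_force: [-0.9, 0.5, 0.9]
opening: 0.0425
shift mm [  62.3 -134.7    6.7]
turn [   1.2   -0.7 -179.9]
turn [-0.4 -0.8  0.1]
plate 448 ((549.0388793945312, 101.33462524414062), (93.52098083496094, 73.71829223632812), 0.8509034514427185)
pin 20 [0.6305 0.23   0.1902]
plate 508 ((532.2066650390625, 100.01998901367188), (64.84432983398438, 74.13944244384766), 0.6259421110153198)
pin 19 [0.6261 0.2325 0.194 ]
```

```bash
python3 -m pendant '[[62,-134,0,0,0,0],[62,-134,0,0,0,0],[62,-134,0,0,0,0],[62,-134,0,0,0,0],[62,-134,30,0,0,0],[62,-134,60,-0.4,-0.8,0],[62,-134,74,-0.4,-0.8,0],[62,-134,74,-0.4,-0.8,0]]' 0 && python3 -m pendant '[[0,0,0,0,0,0],[0,0,0,0,0,0],[0,0,0,0,0,0],[0,0,0,0,0,0],[0,0,0,0,0,0],[0,0,0,0,0,0]]' -1
```

```text
time: 31.4
eef_pos: [0.6197, 0.2319, 0.1701]
ee_rot: [[1.0, 0.002, -0.017], [0.002, -1.0, -0.002], [-0.017, 0.002, -1.0]]
contact_force: [-1.1, 0.8, -0.4]
opening: 0.0428
time: 32.0
eef_pos: [0.6222, 0.2344, 0.1759]
ee_rot: [[1.0, 0.003, -0.006], [0.003, -1.0, 0.003], [-0.006, -0.003, -1.0]]
contact_force: [0.9, 5.2, -0.7]
opening: 0.0119
```

```bash
python3 -m pendant '[[13.5,1,0,0,0,0],[25.5,5,0,0,0,0],[36.5,11,0,0,0,0],[46,19,0,0,0,0],[54,28.5,0,0,0,0],[60,40,0,0,0,0],[64,52,0,0,0,0],[66,60,0,0,0,0]]' - && python3 -m pendant '[[0,4,0,0,0,0],[0,7,0,0,0,0],[0,7,0,0,0,0]]' -
```

```text
time: 32.8
eef_pos: [0.693, 0.1751, 0.1762]
ee_rot: [[1.0, 0.003, 0.005], [0.003, -1.0, 0.006], [0.005, -0.006, -1.0]]
contact_force: [15.1, 11.5, -5.0]
opening: 0.0116
time: 33.1
eef_pos: [0.6939, 0.1697, 0.1764]
ee_rot: [[1.0, 0.003, 0.009], [0.003, -1.0, 0.008], [0.009, -0.008, -1.0]]
contact_force: [21.1, 13.3, -6.6]
opening: 0.0112
```

```bash
python3 -m pendant '[[0,0,0,0,0,0],[0,0,0,0,0,0],[0,0,0,0,0,0],[0,0,-30,0,0,0],[0,0,-70,0,0,0],[0,0,-110,0,0,0],[0,0,-110,0,0,0]]' 0
python3 - <<'E'
from h import *
np.set_printoptions(precision=4,suppress=True)
for n in("scene","top"):
    c=cap(n);h,s,v=[c["hsv"][...,i].astype(int) for i in range(3)];X=c["X"]
    P=X[(h>85)&(h<100)&(s>110)&(v>40)&(X[...,0]>.45)&(X[...,0]<.65)&(X[...,2]>.13)&(X[...,2]<.21)]
    print("plate",len(P),cv2.minAreaRect((P[:,:2]*1000).astype(np.float32)))
    red=((h<8)|(h>172))&(s>150)&(v>60)
    Q=X[red&(X[...,2]>.182)&(X[...,2]<.22)&(X[...,0]>.55)&(X[...,0]<.75)];print("pin",len(Q),Q.mean(0) if len(Q) else 0)
    if n=="scene": crop(c,(290,120,440,270),4,"pics/l1.png")
E
```

```text
time: 33.8
eef_pos: [0.6907, 0.166, 0.2918]
ee_rot: [[1.0, 0.002, 0.003], [0.002, -1.0, 0.002], [0.003, -0.002, -1.0]]
contact_force: [0.1, 0.2, 1.0]
opening: 0.0426
plate 488 ((547.8658447265625, 99.52000427246094), (92.8328628540039, 73.44369506835938), 1.816820740699768)
pin 19 [0.6933 0.1635 0.1908]
plate 476 ((547.4620361328125, 89.99858856201172), (96.24700927734375, 48.70970916748047), 1.069446086883545)
pin 17 [0.6881 0.1686 0.1958]
```

View pics/l1.png

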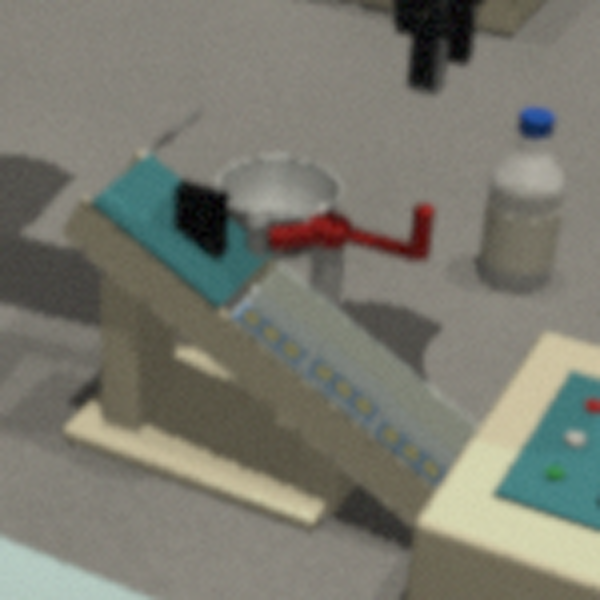

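Pic l1: the shutter is shut, the red arm points down the slope as it did at the start, all three labels are under the roof, and the gripper is clear. I'm handing the job in.

```bash
python3 -c "
from rig import finish_job;print(finish_job())"
```

```text
the job is handed in; nothing more can be done
None
```

The feeder is loaded, shut and locked, and I handed the job in after about 34 s of robot time. The system reports no verdict.

I turned the cam lever free and slid the shutter fully open (measured 85 mm). I then put all three white cartridges that were on the bench into the chute, label up. After that I slid the shutter shut onto its stop and turned the lever back to locked. No fourth cartridge turned up, and I left the green decoys, bottle, jar and bowl alone.

Last checks:
- **Cartridges:** the final picture shows three label strips in line under the clear roof. The topmost sits right at the roof's upper edge, which fits centres near 150, 210 and 270 mm. I judged this from the picture and did not measure each cartridge's pose in the chute.
- **Shutter:** in the scene view the plate centre is within about 1 mm of its starting shut position. A top-view reading was about 10 mm off, but it measured the plate only 49 mm across instead of 76 mm, so the view was partly blocked and I disregarded it. Just after closing, the scene view had read about 2 mm off.
- **Cam lever:** the pin is back within about 2 mm of its starting position, or about 0.04 rad.
- **Robot:** the arm is clear of everything, with no contact force beyond noise.

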